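# Release the child-safety hook of the mosaic cupboard and open its door

## Robot

A 7-joint arm with a two-finger parallel gripper is mounted at the origin on the work surface. World frame = base frame: x ahead of the robot, y to its left, z up, the work surface at z = 0. Lengths are in mm, angles in rad, forces in N, time in s.
With the tool pointing down it reaches from about 400 to 875 mm from the base axis. Payload 4.4 kg.
Tool frame: the origin (TCP) lies at the very end of the fingers, on their centre line; the grasp point (between the pads) lies 19 mm behind it; x points along the fingers, y is the direction in which the jaws open and shut, and the axes are right-handed (so a half turn about x gives the same grasp; the last joint's range is limited). The gripper opens to 85 mm and grips with 20 to 120 N. Pads are 22 mm wide; open, the fingers measure 114 mm over their backs; the gripper's body (76 mm by 85 mm) begins 54 mm behind the grasp point. The pads swing forward as they close: fully open they stand 13 mm farther back than shut.
Start: joints at [-1.409, 0.628, 0.038, 1.517, -0.027, 0.996, -0.02], TCP at [146.767, 633.228, 231.313] pointing down, gripper open.
Joint ranges: [-3.06, 3.06], [-0.37, 2.12], [-1.25, 1.32], [0.18, 2.47], [-1.1, 4.24], [0.23, 1.98], [-2.94, 2.94]. Speed limits (rad/s): [2.57, 2.57, 3.14, 3.14, 3.14, 3.14, 3.14].

## Interface

Orientations are given as [roll, pitch, yaw] about the fixed x, y, z axes, in that order (R = Rz(yaw) Ry(pitch) Rx(roll)).
In Python, from cell import readout, cams, order gives the robot as it stands. The module is installed in compiled form; this text tells all that it offers.
- The arm moves only by the shell command python3 -m creep 'ROWS'. ROWS is JSON, a list of rows, each a list of 3 entries, a list of its own where there are three numbers: the shift along the tool's x, y, z in units of 10 cm (1.0 is 10 cm), then the turn about the tool's x in units of pi/4 rad (1.0 is pi/4 rad), then the closure, from 0 (fully open) to 1 (shut). In form: [[[x, y, z], spin, gripper], ...]. A call has 1 to 20 rows; each row is the pose to reach, as a shift and turn from the pose commanded when the call began, along the tool's axes at that moment; what a row does not reach only later rows make up. A row lasts 1/10 s, in which the tool goes at most 50 mm and 8.59 degrees, less where a joint would pass 70% of its speed; a pose out of reach is approached as far as the arm can. A call with a number of a shift or a turn outside -1 to 1 is refused whole. A call with a gripper value outside its range is refused whole. The fingers move at their own pace and stop on an object; the grip force is fixed at half the most. Time passes only in rows, so rows that repeat a pose let the fingers close. It gives the time, the measured TCP pose, the force and the opening at its end, in the units of the state.
- readout.read_state(): the state, without advancing time (a new reading comes with each control period).
- cams.get_image(name): name is "side" or "top"; returns the picture (384x512x3 uint8, blue, green, red); there is no depth.
- cams.get_calibration(name): a dict with "fx", "fy", "cx", "cy" (pixels), "R" (3x3) and "t" (3): a world point X has camera coordinates R X + t. Camera axes: x right, y down, z forward; pixel columns grow to the right and rows downward; lengths in mm; the calibration is good to about 2 mm. A picture is of the moment at which its call begins. get_calibration takes no time and is no camera call.
- order.finish_job(): hands the job in, once; it reports no verdict.
The state is a dict: "clock": time; "qpos": joint angles; "qd": joint speeds; "tau": joint torques, N m; "eef_pos": TCP position; "tool_rot": TCP orientation; "force": force on the tool from outside, world axes, zero at the start; "torque": the same for the moment, N m; "width": finger opening in mm.
Only numpy, scipy, OpenCV 4.12 (cv2) and the standard library are available. Lean on these libraries where they do the work, as an engineer would, in place of code of your own. Each camera call takes 0.05 s, during which the arm holds its last target.

## Task

The little wooden cupboard on the craft table is shut by a child-safety latch: reach down with the closed fingertips through the narrow gap in the front of its top, gently press the sprung hook down by feel until the door springs ajar, and then swing the door wide open, about square to the cupboard. The latch is delicate, so never push hard, leave the other things on the table where they are, and let go of everything at the end.

Things in the scene. Friction and masses are not known exactly. Their poses are not given: they have to be found in the camera images.
- plinth: Fixed wooden tray, 226 x 226 x 44 mm; origin under its centre, z up, x from the cupboard's front to its back, y to its hinge side. A wooden cupboard (200 x 200 mm, 200 high) stands in it on levelling screws, square, but up to 3 mm off centre in x and y, with its flat top anywhere from 205 to 235 mm above the table: unmeasured. The points below are fixed to the plinth, so are off by as much.
- gap (a point): Nominal centre of the gap's mouth, level with the cupboard's top: plinth x -48, y -25, z 220 mm. Along the plinth's axes the gap is 36 mm in x, between the steel loop on the door (-x side) and the top panel's edge (+x side), and 70 mm in y (35 mm each side), with 12 mm thick top panel at both ends. Open above; the hook lies 24 mm below its mouth.
- hook_face (a point): Nominal middle of the hook's upper face in the gap: a white plastic paddle, 30 mm in y, at rest 24 mm below the cupboard's top; the arm pivots 78 mm to +x. Pressed here it starts to move at about 4 N, lets go of the loop after about 7 mm at 8 to 12 N, and meets a rigid stop at about 9 mm. It springs back. A push over 22 N on anything breaks the latch.
- loop (a point): Nominal centre of the crossbar (8 x 36 x 13 mm) of the steel loop on the door's back: the loop spans 4 to 17 mm below the cupboard's top, 36 mm in y, and reaches 34 mm back from the door, with which it swings. The hook's upturned barb, 22 mm wide, 11 mm thick, top 8 mm below the cupboard's top, stands inside it and stays behind as the door opens.
- hinge (a point): Nominal upright hinge axis, in the door's back face: plinth x -100, y 90, z 220 mm. The door runs from it 180 mm to the plinth's -y when shut, 15 mm thick to -x, top edge level with the cupboard's top, 160 mm tall. The loop takes 97 to 133 mm from the hinge; beyond it, 133 to 180 mm, the bare back can be pushed by a fingertip put down behind the ajar door.
- door (a joint): Opening angle of the door, rad: 0 shut, growing as the free edge swings out towards -x of the plinth and then round towards +y; at most 1.75. When the hook lets go a spring plunger pushes it about 0.4 rad ajar. Hinge damping and light friction only: it stays where it is left.
- glue_stick: Bystander: upright green glue stick with white cap, 32 mm across, 105 mm high, near the cupboard's front; origin under its centre.
- nippers: Bystander: tile nippers with blue grips, 160 mm long, 58 mm wide, 16 mm high, lying on the right of the cupboard, along its own x; origin at table level near its middle.
- shard_tub: Bystander: open clear tub of tile shards, 150 x 110 mm, 55 mm high; origin under its centre.
- plaque: Bystander: round plywood plaque 150 mm across, 9 mm thick, with some shards on it, up to 25 mm high; origin under its centre.
- phone: Bystander: mobile phone lying flat, dark, 150 x 75 mm, 10 mm high; origin under its centre.
- brush_pot: Bystander: terracotta pot 76 mm across, 90 mm high, with brushes up to 170 mm high; origin under its centre.
- grout_jar: Bystander: lidded jar 72 mm across, 90 mm high; origin under its centre.

How it is judged:
By the outcome, as a careful person would: the job done as asked, in the order asked, and still so for the second after the job is handed in, with the robot touching nothing.
It also fails if it takes over 54 s, if anything falls off the work surface, if the arm or the gripper's body presses on something with over 40 N, if the wrist force passes 120 N, or if a joint passes its speed limit or range.

## Working session

There is one attempt and no reset: what is moved stays moved. The work goes in short steps, Python scripts to look and compute and a shell command to move; the robot and the scene stay as the last step left them, time stands still between calls to the robot, and variables do not carry over. Pictures are saved under pics/ and viewed, and the job is handed in when it is done.

```bash
mkdir -p pics
python3 - <<'E'
from cell import readout,cams
import cv2
s=readout.read_state();print(s)
for n in("side","top"):
    cv2.imwrite(f"pics/{n}0.png",cams.get_image(n));print(n,cams.get_calibration(n))
E
```

```text
{'clock': 0.0, 'qpos': array([-1.40880864,  0.62934677,  0.03846086,  1.51837201, -0.02700797,
        0.99629069, -0.02004092]), 'qd': array([ 0.00052653, -0.00189404, -0.00025708,  0.00043155, -0.00030729,
        0.00075179, -0.00094061]), 'tau': array([-2.35495845e-04, -5.63413489e+01,  1.22679580e+00, -1.93438286e+01,
        1.11790595e-02,  1.04633532e-02, -1.12299682e-05]), 'eef_pos': array([146.62420578, 632.60531499, 230.3877308 ]), 'tool_rot': array([-1.55515998,  1.56889804, -1.78300831]), 'force': array([0.21901239, 0.46036971, 0.01890639]), 'torque': array([ 0.04719014,  0.03367359, -0.04185388]), 'width': 85.14200126234236}
side {'fx': 441.8331200660335, 'fy': 441.8331200660335, 'cx': 256.2493077229572, 'cy': 196.3903132050174, 'R': array([[ 0.781137  , -0.62431844, -0.00717435],
       [-0.46819648, -0.57812048, -0.66825801],
       [ 0.41305815,  0.52536006, -0.743895  ]]), 't': array([-458.66639101,  323.12774111, 1375.5951822 ])}
top {'fx': 379.90124854468036, 'fy': 379.90124854468036, 'cx': 256.7641475827034, 'cy': 192.41178907509146, 'R': array([[ 0.02505944, -0.99948357,  0.02011494],
       [-0.99067601, -0.02752393, -0.13342966],
       [ 0.13391439, -0.01658371, -0.99085413]]), 't': array([ -76.47801815,  558.61170885, 1597.08279251])}
```

View pics/side0.png

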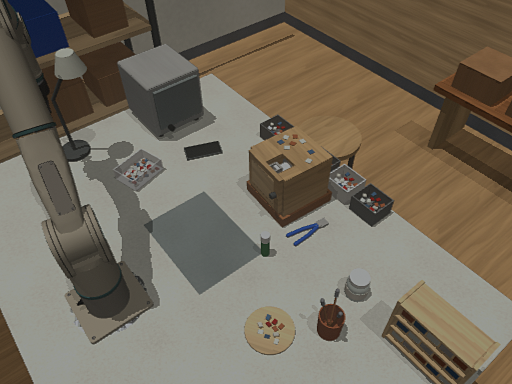

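View pics/top0.png

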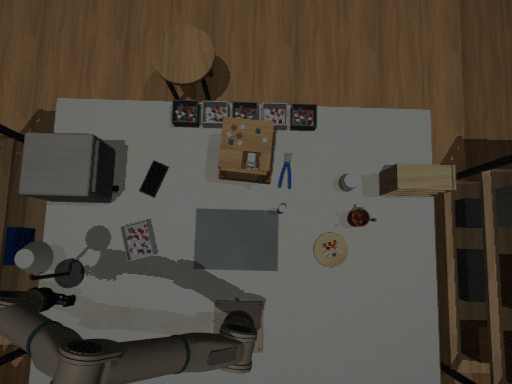

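Run:
```python
import cv2
a=cv2.imread("pics/top0.png")[105:215,205:305];cv2.imwrite("pics/ct.png",cv2.resize(a,None,fx=5.4,fy=5.4,interpolation=cv2.INTER_CUBIC))
a=cv2.imread("pics/side0.png")[110:260,235:345];cv2.imwrite("pics/cs.png",cv2.resize(a,None,fx=4,fy=4,interpolation=cv2.INTER_CUBIC))
```

```text
(no output)
```

View pics/ct.png

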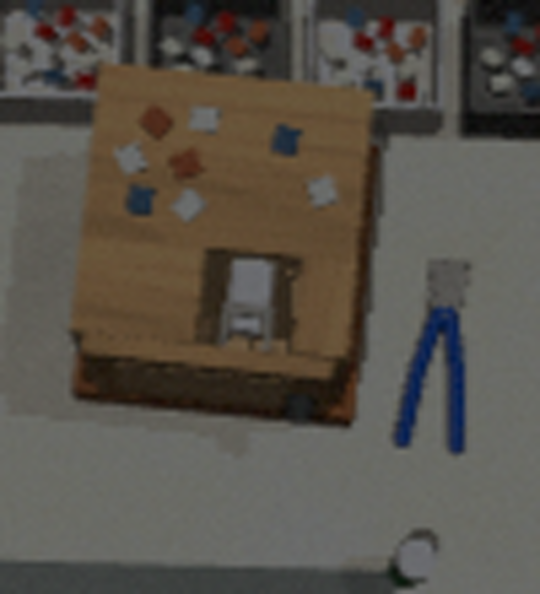

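View pics/cs.png

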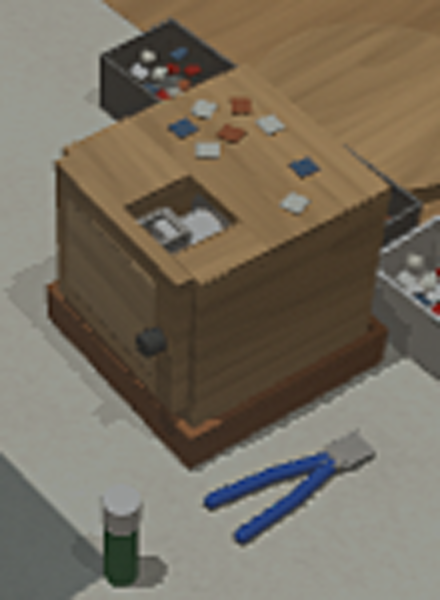

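```bash
cat > fit.py <<'E'
import numpy as np
from cell import cams
from scipy.optimize import least_squares
C={n:cams.get_calibration(n) for n in("side","top")}
def proj(n,X):
    c=C[n];p=c["R"]@np.asarray(X)+c["t"];return np.array([c["fx"]*p[0]/p[2]+c["cx"],c["fy"]*p[1]/p[2]+c["cy"]])
def W(P,p):
    c,s=np.cos(P[2]),np.sin(P[2]);return np.array([P[0]+c*p[0]-s*p[1],P[1]+s*p[0]+c*p[1],p[2]])
T=lambda u,v:((u+.5)/5.4-.5+205,(v+.5)/5.4-.5+105)
S=lambda u,v:((u+.5)/4-.5+235,(v+.5)/4-.5+110)
H=None
obs=[("top",T(100,64),(100,100,H)),("top",T(374,92),(100,-100,H)),("top",T(70,330),(-100,100,H)),("top",T(351,357),(-100,-100,H)),
("top",T(205,248),(-30,10,H)),("top",T(302,260),(-30,-60,H)),
("top",T(73,397),(-113,113,0)),("top",T(351,425),(-113,-113,0)),("top",T(378,145),(113,-113,44)),
("side",S(62,155),(-100,100,H)),("side",S(390,185),(100,-100,H)),("side",S(197,282),(-100,-100,H)),("side",S(236,65),(100,100,H)),
("side",S(192,468),(-113,-113,0)),("side",S(191,437),(-113,-113,44)),("side",S(48,286),(-113,113,44)),("side",S(386,325),(113,-113,44)),
("side",S(188,175),(-30,10,H)),("side",S(240,222),(-30,-60,H))]
def res(P):
    r=[]
    for n,uv,p in obs:
        q=(p[0]+P[3],p[1]+P[4],P[5]) if p[2] is None else p
        r+=list(proj(n,W(P,q))-np.array(uv))
    r+=[P[3]/4,P[4]/4,(P[5]-220)/30];return np.array(r)
if __name__=="__main__":
    f=least_squares(res,[700,0,0,0,0,220],loss="soft_l1")
    P=f.x;print(np.round(P,3));print(np.round(np.sqrt(np.diag(np.linalg.inv(f.jac.T@f.jac)))*.5,3))
    for o,r in zip(obs,res(P)[:-3].reshape(-1,2)):print(o[0],o[2],np.round(r,2))
    for nm,p in dict(gap=(-48,-25),loop=(-70,-25),hinge=(-100,90),free=(-100,-90)).items():print(nm,W(P,(p[0]+P[3],p[1]+P[4],P[5])).round(1))
E
python3 fit.py
```

```text
[ 7.28638e+02 -1.31440e+01 -6.40000e-02 -2.09000e-01  1.20900e+00
  2.12873e+02]
[0.865 0.844 0.004 1.074 1.039 1.464]
top (100, 100, None) [-0.04  0.08]
top (100, -100, None) [-0.24 -0.42]
top (-100, 100, None) [0.31 0.45]
top (-100, -100, None) [-0.26  0.17]
top (-30, 10, None) [0.18 0.18]
top (-30, -60, None) [ 0.11 -0.39]
top (-113, 113, 0) [0.71 0.36]
top (-113, -113, 0) [ 0.15 -0.17]
top (113, -113, 44) [ 0.03 -0.55]
side (-100, 100, None) [-0.5  -1.39]
side (100, -100, None) [-0.33  0.41]
side (-100, -100, None) [0.92 0.82]
side (100, 100, None) [ 1.43 -0.25]
side (-113, -113, 0) [-0.71 -0.08]
side (-113, -113, 44) [-0.01 -0.17]
side (-113, 113, 44) [-0.77 -0.68]
side (113, -113, 44) [0.45 0.09]
side (-30, 10, None) [-0.15  0.04]
side (-30, -60, None) [-0.4  -0.05]
gap [679.  -33.8 212.9]
loop [657.1 -32.4 212.9]
hinge [634.5  84.3 212.9]
free [623.  -95.4 212.9]
```

```bash
cat > h.py <<'E'
import numpy as np
from scipy.spatial.transform import Rotation as Ro
from cell import readout
def st():
    s=readout.read_state();R=Ro.from_euler("xyz",s["tool_rot"]).as_matrix();return s,R
def to(target):
    s,R=st();d=R.T@(np.array(target)-s["eef_pos"])/100
    print("t",round(s["clock"],2),"pos",s["eef_pos"].round(1),"F",s["force"].round(2),"w",round(s["width"],1),"\nneed",d.round(3));
    print("y axis yaw",np.degrees(np.arctan2(R[1,1],R[0,1])).round(2),"x",R[:,0].round(3),"y",R[:,1].round(3),"z",R[:,2].round(3))
E
python3 - <<'E'
from h import *
to([679,-33.8,300])
E
```

```text
t 0.1 pos [146.6 632.7 230.5] F [-0.19 -0.08 -0.37] w 85.7 
need [-0.686 -5.291  6.691]
y axis yaw 76.95 x [-0.    -0.002 -1.   ] y [ 0.226  0.974 -0.002] z [ 0.974 -0.226 -0.   ]
```

```bash
python3 -m creep '[[[-0.4,0,0],0,1],[[-0.8,0,0],0,1],[[-0.8,-0.3,0.3],0,1],[[-0.8,-0.6,0.6],0,1],[[-0.8,-0.9,0.9],0,1],[[-0.8,-1,1],0,1]]'; python3 -m creep '[[[0,-0.3,0.3],0,1],[[0,-0.6,0.6],0,1],[[0,-0.9,0.9],0,1],[[0,-1,1],0,1]]'; python3 -m creep '[[[0,-0.3,0.3],0,1],[[0,-0.6,0.6],0,1],[[0,-0.9,0.9],0,1],[[0,-1,1],0,1]]'; python3 -m creep '[[[0,-0.3,0.3],0,1],[[0,-0.6,0.6],0,1],[[0,-0.9,0.9],0,1],[[0,-1,1],0,1]]'
python3 - <<'E'
from h import *
to([679,-33.8,310])
E
```

```text
clock: 0.7
eef_pos: [224.9, 508.8, 311.3]
tool_rot: [-0.867, 1.567, -1.1]
force: [0.3, 0.5, 1.4]
width: 0.4
clock: 1.1
eef_pos: [298.8, 389.4, 311.2]
tool_rot: [-1.028, 1.568, -1.261]
force: [-0.4, 0.7, -0.0]
width: 0.0
clock: 1.5
eef_pos: [373.2, 270.0, 311.3]
tool_rot: [-0.769, 1.569, -1.001]
force: [0.4, -0.4, 0.5]
width: -0.0
clock: 1.9
eef_pos: [448.2, 149.9, 311.3]
tool_rot: [-0.605, 1.569, -0.837]
force: [-0.9, 0.2, 0.3]
width: -0.1
t 1.9 pos [448.2 149.9 311.3] F [-0.87  0.21  0.27] w -0.1 
need [ 0.019 -1.255  2.669]
y axis yaw 76.67 x [ 0.001 -0.001 -1.   ] y [ 0.231  0.973 -0.001] z [ 0.973 -0.231  0.002]
```

```bash
python3 -m creep '[[[0,-0.2,0.4],0,1],[[0,-0.4,0.8],0,1],[[0,-0.5,1],0,1]]'; python3 -m creep '[[[0,-0.2,0.4],0,1],[[0,-0.4,0.8],0,1],[[0,-0.5,1],0,1]]'; python3 -m creep '[[[0.0,-0.12,0.3],-0.12,1],[[0.02,-0.25,0.67],-0.214,1],[[0.02,-0.25,0.67],-0.214,1],[[0.02,-0.25,0.67],-0.214,1],[[0.02,-0.25,0.67],-0.214,1]]'
python3 - <<'E'
from h import *
import cv2
from cell import cams
to([679,-33.8,300])
a=cams.get_image("top")[105:215,205:305];cv2.imwrite("pics/ct1.png",cv2.resize(a,None,fx=5.4,fy=5.4,interpolation=cv2.INTER_CUBIC))
a=cams.get_image("side")[60:260,235:385];cv2.imwrite("pics/cs1.png",cv2.resize(a,None,fx=3,fy=3,interpolation=cv2.INTER_CUBIC))
E
```

```text
clock: 2.2
eef_pos: [535.0, 79.8, 311.1]
tool_rot: [-0.321, 1.569, -0.551]
force: [0.2, -0.4, -0.0]
width: 0.0
clock: 2.5
eef_pos: [621.0, 8.3, 310.6]
tool_rot: [-0.699, 1.569, -0.929]
force: [-0.0, -1.0, -0.8]
width: -0.0
clock: 3.0
eef_pos: [677.4, -27.1, 308.9]
tool_rot: [2.33, 1.569, 2.272]
force: [-0.7, -0.4, 0.2]
width: 0.2
t 3.0 pos [677.4 -27.1 308.9] F [-0.72 -0.44  0.21] w 0.2 
need [ 0.089 -0.066  0.02 ]
y axis yaw 86.64 x [-0.001  0.001 -1.   ] y [0.059 0.998 0.001] z [ 0.998 -0.059 -0.001]
```

View pics/cs1.png

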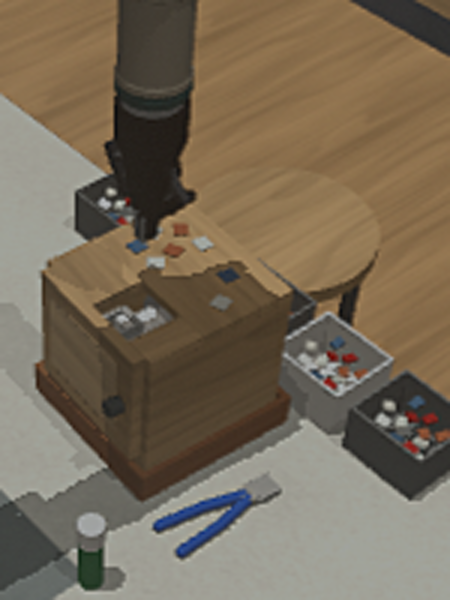

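View pics/ct1.png

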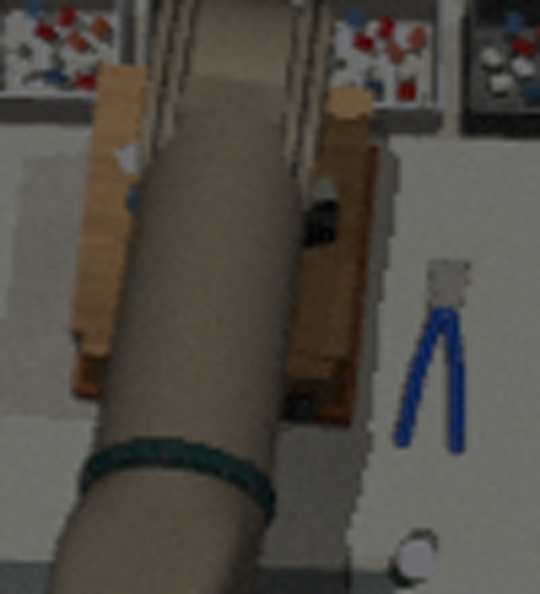

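```bash
python3 - <<'E'
from fit import *
print(proj("side",(677.4,-27.1,308.9)), (proj("side",(677.4,-27.1,308.9))-[235,60])*3)
E
python3 -m creep '[[[0.0,-0.067,0.018],0,1],[[0.3,-0.067,0.018],0,1],[[0.6,-0.067,0.018],0,1],[[0.85,-0.067,0.018],0,1],[[0.85,-0.067,0.018],0,1],[[0.85,-0.067,0.018],0,1]]'
python3 - <<'E'
from h import *
import cv2
from cell import cams
to([679,-33.8,190])
a=cams.get_image("side")[120:210,240:340];cv2.imwrite("pics/cs2.png",cv2.resize(a,None,fx=6,fy=6,interpolation=cv2.INTER_CUBIC))
E
```

```text
[282.91463887 138.54262281] [143.74391662 235.62786843]
clock: 3.7
eef_pos: [679.6, -35.8, 225.0]
tool_rot: [-0.468, 1.57, -0.528]
force: [1.0, 0.0, 0.2]
width: 0.0
t 3.7 pos [679.6 -35.8 225. ] F [1.   0.04 0.17] w 0.0 
need [ 0.35   0.02  -0.007]
y axis yaw 86.58 x [ 0. -0. -1.] y [ 0.06   0.998 -0.   ] z [ 0.998 -0.06   0.   ]
```

View pics/cs2.png

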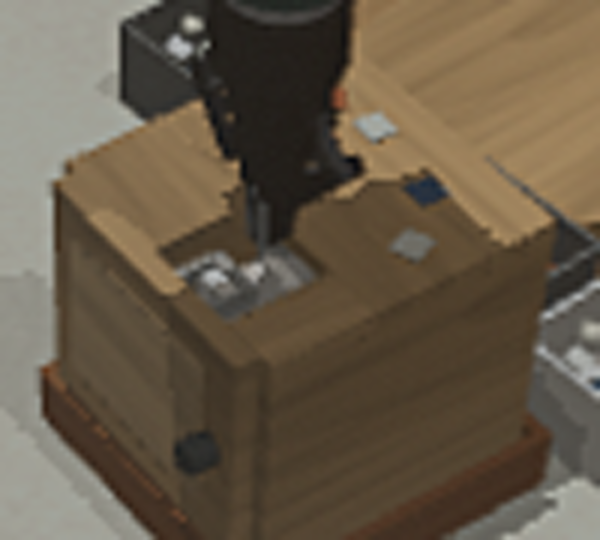

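```bash
python3 -m creep '[[[0.06,0.02,0],0,1],[[0.12,0.02,0],0,1],[[0.18,0.02,0],0,1],[[0.22,0.02,0],0,1],[[0.25,0.02,0],0,1],[[0.28,0.02,0],0,1],[[0.28,0.02,0],0,1]]'
python3 - <<'E'
from h import *
to([679,-33.8,188])
E
```

```text
clock: 4.45
eef_pos: [679.2, -33.7, 195.7]
tool_rot: [-3.093, 1.57, 3.13]
force: [-0.1, -0.1, -0.6]
width: -0.1
t 4.45 pos [679.2 -33.7 195.7] F [-0.1  -0.11 -0.64] w -0.1 
need [ 0.077 -0.001 -0.002]
y axis yaw 86.57 x [-0.001  0.    -1.   ] y [ 0.06   0.998 -0.   ] z [ 0.998 -0.06  -0.001]
```

In the gap, no contact. Now creeping down by feel.

```bash
python3 -m creep '[[[0.02,0,0],0,1],[[0.04,0,0],0,1],[[0.04,0,0],0,1]]';python3 -m creep '[[[0.02,0,0],0,1],[[0.03,0,0],0,1],[[0.03,0,0],0,1]]'
```

```text
clock: 4.75
eef_pos: [679.6, -33.7, 192.3]
tool_rot: [0.129, 1.57, 0.069]
force: [0.5, 0.5, -0.1]
width: -0.1
clock: 5.05
eef_pos: [679.6, -33.7, 190.1]
tool_rot: [0.219, 1.57, 0.159]
force: [-0.9, 0.4, 5.5]
width: 0.2
```

```bash
python3 -m creep '[[[0.01,0,0],0,1],[[0.02,0,0],0,1],[[0.02,0,0],0,1]]';python3 -m creep '[[[0.01,0,0],0,1],[[0.02,0,0],0,1],[[0.02,0,0],0,1]]'
```

```text
clock: 5.35
eef_pos: [679.6, -33.7, 188.4]
tool_rot: [0.215, 1.57, 0.155]
force: [-2.5, -0.3, 5.8]
width: -0.1
clock: 5.65
eef_pos: [679.6, -33.7, 186.6]
tool_rot: [0.221, 1.57, 0.161]
force: [-2.5, -0.6, 8.3]
width: 0.3
```

```bash
python3 -m creep '[[[0.01,0,0],0,1],[[0.01,0,0],0,1]]';python3 -m creep '[[[0.01,0,0],0,1],[[0.01,0,0],0,1]]'
```

```text
clock: 5.85
eef_pos: [679.7, -33.7, 185.7]
tool_rot: [0.213, 1.57, 0.153]
force: [-2.5, -0.8, 9.2]
width: -0.3
clock: 6.05
eef_pos: [679.7, -33.7, 184.9]
tool_rot: [0.203, 1.57, 0.143]
force: [-3.3, -0.1, 9.2]
width: -0.1
```

Run:
```python
from h import *
import cv2
from cell import cams
to([679,-33.8,183])
a=cams.get_image("side")[120:240,220:340];cv2.imwrite("pics/cs3.png",cv2.resize(a,None,fx=5,fy=5,interpolation=cv2.INTER_CUBIC))
```

```text
t 6.05 pos [679.7 -33.7 184.9] F [-3.27 -0.13  9.24] w -0.1 
need [ 0.019 -0.002 -0.007]
y axis yaw 86.58 x [ 0.001  0.    -1.   ] y [0.06  0.998 0.   ] z [ 0.998 -0.06   0.001]
```

View pics/cs3.png

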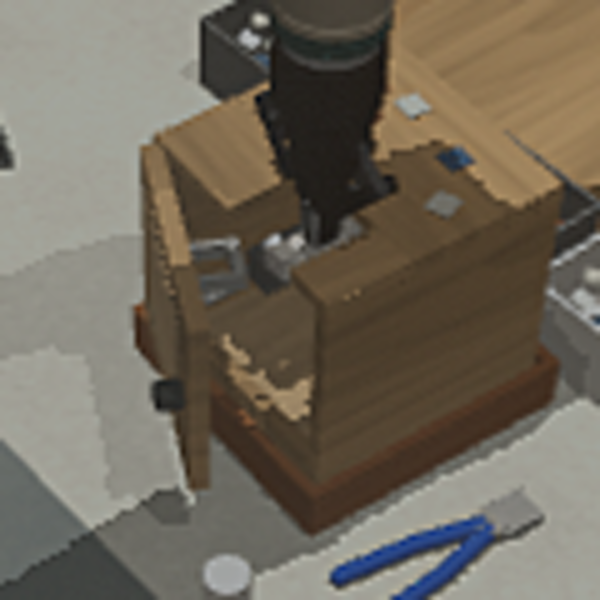

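```bash
python3 -m creep '[[[-0.03,0,0],0,1],[[-0.1,0,0],0,1],[[-0.3,0,0],0,1],[[-0.6,0,0],0,1],[[-0.8,0,0],0,1],[[-0.8,0,0],0,1]]'
python3 - <<'E'
from h import *
import cv2
from cell import cams
from fit import *
to([679,-33.8,183])
im=cams.get_image("side");cv2.imwrite("pics/s4.png",im)
a=im[120:240,220:340];cv2.imwrite("pics/cs4.png",cv2.resize(a,None,fx=5,fy=5,interpolation=cv2.INTER_CUBIC))
a=cams.get_image("top")[105:215,205:305];cv2.imwrite("pics/ct4.png",cv2.resize(a,None,fx=5.4,fy=5.4,interpolation=cv2.INTER_CUBIC))
P=[728.6,-13.1,-.064];
for th in np.arange(.3,.75,.05):
    q=(-100.2-180*np.sin(th),91.2-180*np.cos(th))
    uv=proj("side",W(P,(*q,214)));t=proj("top",W(P,(*q,214)));print(round(th,2),((uv-[220,120])*5+2).round(0),((t-[205,105])*5.4+2.2).round(0))
# glue stick from top: cap at z=105
c=C["top"];u,v=415/5.4+205-.4,555/5.4+105-.4
d=c["R"].T@np.array([(u-c["cx"])/c["fx"],(v-c["cy"])/c["fy"],1]);o=-c["R"].T@c["t"];X=o+d*(105-o[2])/d[2];print("glue",X)
E
```

```text
clock: 6.7
eef_pos: [681.4, -34.0, 266.6]
tool_rot: [0.015, 1.564, -0.045]
force: [0.9, 0.2, 1.9]
width: -0.2
t 6.7 pos [681.4 -34.  266.6] F [0.9  0.21 1.93] w -0.2 
need [ 0.836  0.    -0.029]
y axis yaw 86.57 x [ 0.006 -0.    -1.   ] y [0.06  0.998 0.   ] z [ 0.998 -0.06   0.006]
0.3 [242. 324.] [318. 428.]
0.35 [229. 327.] [313. 440.]
0.4 [215. 329.] [307. 451.]
0.45 [201. 331.] [301. 462.]
0.5 [187. 333.] [294. 472.]
0.55 [173. 333.] [287. 483.]
0.6 [159. 334.] [279. 493.]
0.65 [145. 334.] [271. 502.]
0.7 [131. 333.] [262. 511.]
glue [ 492.17265507 -163.60094713  105.        ]
```

View pics/cs4.png

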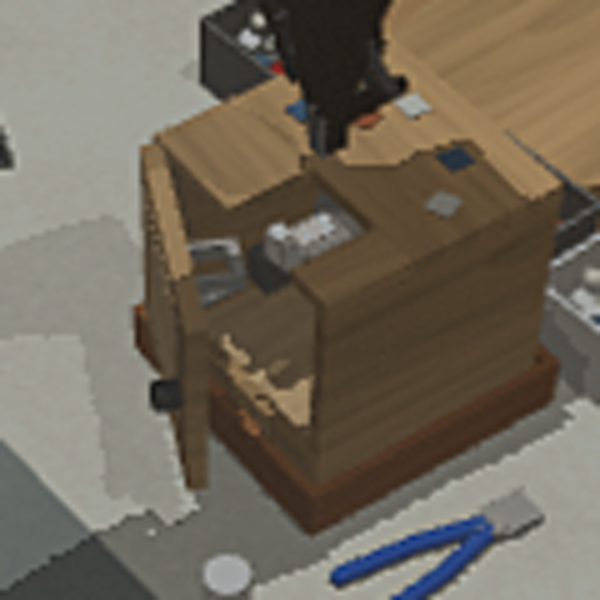

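View pics/ct4.png

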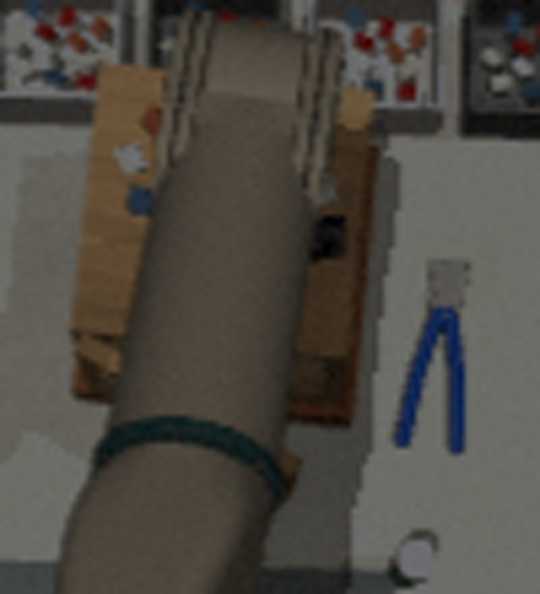

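```bash
cat > ov.py <<'E'
import sys,cv2
from fit import *
P=[728.6,-13.1,-.064]
def door(th,r,s,z):
    h=np.array([-100.2,91.2]);q=h+r*np.array([-np.sin(th),-np.cos(th)])+s*np.array([np.cos(th),-np.sin(th)]);return W(P,(*q,z))
if __name__=="__main__":
    im=cv2.imread("pics/s4.png")[110:260,200:350];k=4;im=cv2.resize(im,None,fx=k,fy=k,interpolation=cv2.INTER_CUBIC)
    f=lambda X:tuple(int(round(x)) for x in (proj("side",X)-[200,110]+.5)*k)
    for th,c in((.4,(0,255,0)),(.5,(0,0,255))):
        pts=[door(th,r,s,z) for r,s,z in((0,0,214),(180,0,214),(180,-15,214),(0,-15,214),(180,0,54),(180,-15,54))]
        for a,b in((0,1),(1,2),(2,3),(1,4),(2,5)):cv2.line(im,f(pts[a]),f(pts[b]),c,1)
    pts=[W(P,(x-.2,y+1.2,214)) for x,y in((-100,100),(-100,-100),(100,-100))]
    for a,b in((0,1),(1,2)):cv2.line(im,f(pts[a]),f(pts[b]),(255,255,0),1)
    cv2.imwrite("pics/ov.png",im)
E
python3 ov.py
```

```text
(no output)
```

View pics/ov.png

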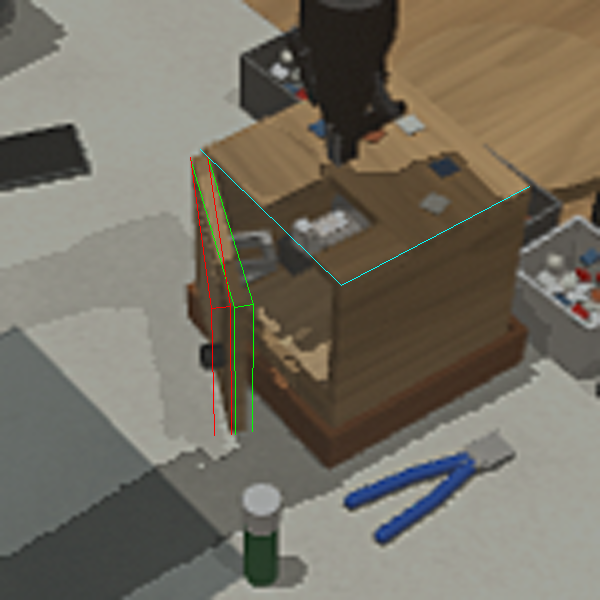

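```bash
cat > wp.py <<'E'
from ov import *
from h import *
import sys
def wp(lst):
    s,R=st();p=s["eef_pos"]
    for th,r,sd,z in lst:
        X=door(th,r,sd,z);print(th,sd,z,X.round(1),(R.T@(X-p)/100).round(3))
E
python3 - <<'E'
from wp import *
wp([(.43,158,20,265),(.43,158,20,175)])
E
```

```text
0.43 20 265 [577.1 -64.3 265. ] [-0.02  -0.367 -1.002]
0.43 20 175 [577.1 -64.3 175. ] [ 0.88  -0.367 -1.001]
```

```bash
python3 -m creep '[[[0,-0.12,-0.3],0,1],[[0,-0.25,-0.6],0,1],[[0,-0.367,-0.9],0,1],[[0,-0.367,-1],0,1],[[0,-0.367,-1],0,1],[[0,-0.367,-1],0,1]]'
python3 - <<'E'
from wp import *
to([577.1,-64.3,175])
im=cams.get_image("side");cv2.imwrite("pics/s5.png",cv2.resize(im[110:260,200:350],None,fx=4,fy=4,interpolation=cv2.INTER_CUBIC))
E
```

```text
clock: 7.4
eef_pos: [578.3, -63.5, 262.8]
tool_rot: [1.12, 1.57, 1.061]
force: [0.3, 0.5, 0.2]
width: -0.1
t 7.4 pos [578.3 -63.5 262.8] F [0.28 0.5  0.23] w -0.1 
need [ 0.878 -0.01  -0.012]
y axis yaw 86.64 x [ 0.     0.001 -1.   ] y [0.059 0.998 0.001] z [ 0.998 -0.059  0.   ]
```

View pics/s5.png

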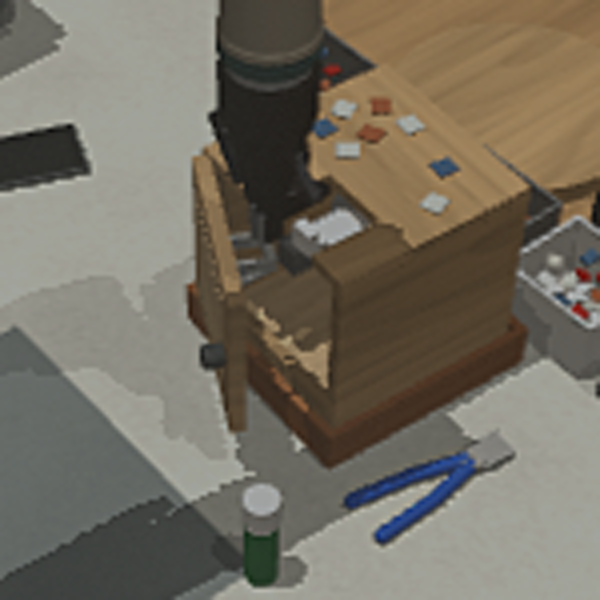

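```bash
python3 -m creep '[[[0.15,-0.01,-0.01],0,1],[[0.3,-0.01,-0.01],0,1],[[0.4,-0.01,-0.01],0,1],[[0.5,-0.01,-0.01],0,1],[[0.55,-0.01,-0.01],0,1],[[0.6,-0.01,-0.01],0,1],[[0.6,-0.01,-0.01],0,1]]'
python3 - <<'E'
from wp import *
to([577.1,-64.3,175])
im=cams.get_image("side");cv2.imwrite("pics/s6.png",cv2.resize(im[140:220,220:320],None,fx=6,fy=6,interpolation=cv2.INTER_CUBIC))
E
```

```text
clock: 8.15
eef_pos: [576.3, -65.2, 202.8]
tool_rot: [3.128, 1.57, 3.068]
force: [-0.2, 0.1, 0.6]
width: 0.1
t 8.15 pos [576.3 -65.2 202.8] F [-0.22  0.1   0.59] w 0.1 
need [0.278 0.01  0.008]
y axis yaw 86.58 x [-0.001  0.    -1.   ] y [0.06  0.998 0.   ] z [ 0.998 -0.06  -0.001]
```

View pics/s6.png

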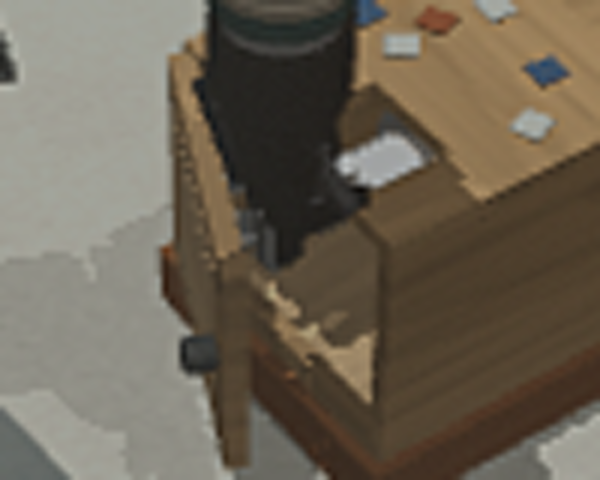

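```bash
python3 -m creep '[[[0.07,0,0],0,1],[[0.14,0,0],0,1],[[0.2,0,0],0,1],[[0.25,0,0],0,1],[[0.25,0,0],0,1]]'
python3 - <<'E'
from wp import *
wp([(t,158,15,178) for t in (.43,.5,.6,.7,.8,.9,1.0,1.1)])
E
```

```text
clock: 8.7
eef_pos: [575.8, -65.2, 177.3]
tool_rot: [3.112, 1.569, 3.052]
force: [-0.3, -1.2, -0.2]
width: 0.0
0.43 15 178 [572.7 -61.9 178. ] [-0.006  0.031 -0.033]
0.5 15 178 [562.7 -57.2 178. ] [-0.006  0.071 -0.136]
0.6 15 178 [548.9 -49.4 178. ] [-0.006  0.142 -0.278]
0.7 15 178 [536.  -40.1 178. ] [-0.006  0.226 -0.413]
0.8 15 178 [524.  -29.7 178. ] [-0.006  0.323 -0.538]
0.9 15 178 [513.2 -18.1 178. ] [-0.005  0.433 -0.653]
1.0 15 178 [503.6  -5.5 178. ] [-0.005  0.553 -0.757]
1.1 15 178 [495.3   8.  178. ] [-0.005  0.683 -0.848]
```

```bash
python3 -m creep '[[[0,0.03,-0.033],0,1],[[0,0.05,-0.085],0,1],[[0,0.07,-0.136],0,1],[[0,0.105,-0.207],0,1],[[0,0.142,-0.278],0,1],[[0,0.142,-0.278],0,1]]'
python3 - <<'E'
from wp import *
wp([(t,158,15,178) for t in (.7,.8,.9,1.0,1.1,1.2,1.3)])
im=cams.get_image("side");cv2.imwrite("pics/s7.png",cv2.resize(im[110:260,180:330],None,fx=4,fy=4,interpolation=cv2.INTER_CUBIC))
E
```

```text
clock: 9.3
eef_pos: [548.0, -48.4, 178.3]
tool_rot: [2.776, 1.569, 2.718]
force: [0.2, -0.9, 0.9]
width: -0.2
0.7 15 178 [536.  -40.1 178. ] [ 0.004  0.075 -0.125]
0.8 15 178 [524.  -29.7 178. ] [ 0.004  0.172 -0.25 ]
0.9 15 178 [513.2 -18.1 178. ] [ 0.004  0.282 -0.365]
1.0 15 178 [503.6  -5.5 178. ] [ 0.004  0.402 -0.468]
1.1 15 178 [495.3   8.  178. ] [ 0.005  0.532 -0.559]
1.2 15 178 [488.3  22.3 178. ] [ 0.005  0.671 -0.637]
1.3 15 178 [482.9  37.2 178. ] [ 0.005  0.816 -0.7  ]
```

View pics/s7.png

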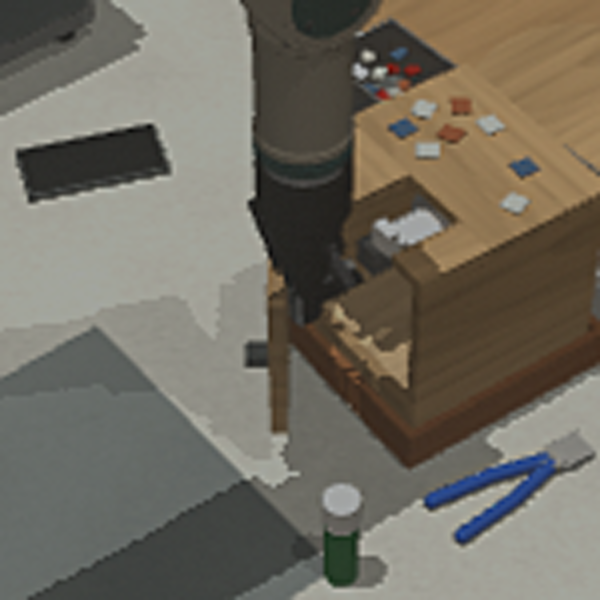

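Door is moving with the finger, little force. Continue.

```bash
python3 -m creep '[[[0,0.037,-0.062],0,1],[[0,0.075,-0.125],0,1],[[0,0.12,-0.19],0,1],[[0,0.172,-0.25],0,1],[[0,0.225,-0.31],0,1],[[0,0.282,-0.365],0,1],[[0,0.34,-0.42],0,1],[[0,0.402,-0.468],0,1],[[0,0.467,-0.515],0,1],[[0,0.532,-0.559],0,1],[[0,0.532,-0.559],0,1]]'
python3 - <<'E'
from wp import *
wp([(t,158,15,178) for t in (1.1,1.2,1.3,1.4,1.5,1.57)])
im=cams.get_image("side");cv2.imwrite("pics/s8.png",cv2.resize(im[110:260,160:310],None,fx=4,fy=4,interpolation=cv2.INTER_CUBIC))
E
```

```text
clock: 10.45
eef_pos: [495.8, 8.4, 178.1]
tool_rot: [2.785, 1.569, 2.727]
force: [-0.2, 0.7, 0.3]
width: 0.1
1.1 15 178 [495.3   8.  178. ] [ 0.001 -0.004 -0.005]
1.2 15 178 [488.3  22.3 178. ] [ 0.002  0.134 -0.083]
1.3 15 178 [482.9  37.2 178. ] [ 0.002  0.28  -0.146]
1.4 15 178 [478.9  52.6 178. ] [ 0.002  0.431 -0.194]
1.5 15 178 [476.5  68.2 178. ] [ 0.002  0.586 -0.227]
1.57 15 178 [475.8  79.3 178. ] [ 0.002  0.696 -0.241]
```

View pics/s8.png

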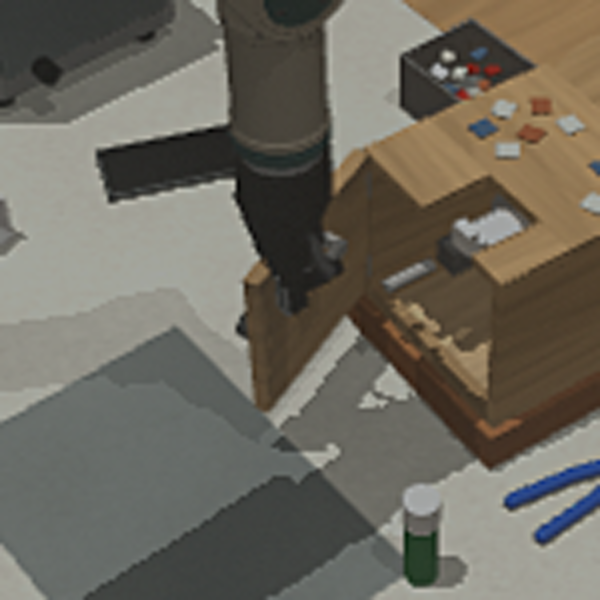

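```bash
python3 -m creep '[[[0,0.065,-0.043],0,1],[[0,0.134,-0.083],0,1],[[0,0.207,-0.117],0,1],[[0,0.28,-0.146],0,1],[[0,0.355,-0.172],0,1],[[0,0.431,-0.194],0,1],[[0,0.508,-0.212],0,1],[[0,0.586,-0.227],0,1],[[0,0.65,-0.236],0,1],[[0,0.696,-0.241],0,1],[[0,0.696,-0.241],0,1]]'
python3 - <<'E'
from wp import *
wp([(t,158,15,178) for t in (1.57,)])
im=cams.get_image("side");cv2.imwrite("pics/s9.png",cv2.resize(im[110:260,160:310],None,fx=4,fy=4,interpolation=cv2.INTER_CUBIC))
E
```

```text
clock: 11.6
eef_pos: [476.6, 78.8, 178.1]
tool_rot: [2.827, 1.57, 2.768]
force: [-0.4, 0.5, 0.4]
width: -0.2
1.57 15 178 [475.8  79.3 178. ] [ 0.001  0.004 -0.008]
```

View pics/s9.png

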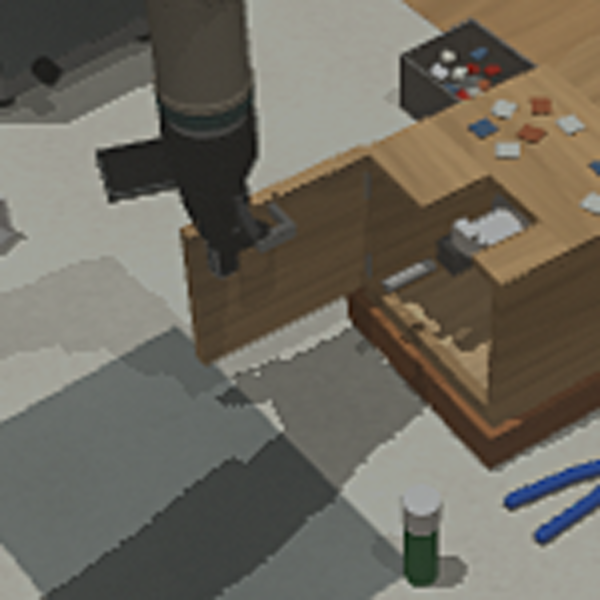

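```bash
python3 -m creep '[[[0,-0.05,0],0,1],[[0,-0.15,-0.03],0,1],[[0,-0.3,-0.06],0,1],[[-0.3,-0.3,-0.06],0,1],[[-0.7,-0.3,-0.06],0,1],[[-1,-0.3,-0.06],0,1],[[-1,-0.3,-0.06],0,1]]'
python3 -m creep '[[[0,-0.4,0],0,1],[[0,-0.8,0],0,1],[[0,-1,0],0,1],[[0,-1,0],0,1]]'
python3 - <<'E'
from wp import *
to([0,0,0])
im=cams.get_image("side");k=4;im=cv2.resize(im[110:260,160:310],None,fx=k,fy=k,interpolation=cv2.INTER_CUBIC);cv2.imwrite("pics/s10a.png",im)
t=cams.get_image("top");t=cv2.resize(t[105:235,185:305],None,fx=4.5,fy=4.5,interpolation=cv2.INTER_CUBIC)
for th,c in((1.5,(0,255,0)),(1.6,(0,0,255))):
    for n,I,k,o in(("side",im,4,[160,110]),("top",t,4.5,[185,105])):
        f=lambda X:tuple(int(round(x)) for x in (proj(n,X)-o+.5)*k)
        pts=[door(th,r,0,214) for r in(0,180)]
        cv2.line(I,f(pts[0]),f(pts[1]),c,1)
cv2.imwrite("pics/s10.png",im);cv2.imwrite("pics/t10.png",t)
E
```

```text
clock: 12.35
eef_pos: [471.3, 46.7, 282.0]
tool_rot: [0.211, 1.563, 0.149]
force: [0.7, 0.1, 0.2]
width: 0.7
clock: 12.75
eef_pos: [461.6, -56.1, 277.7]
tool_rot: [-2.26, 1.568, -2.327]
force: [-0.0, 0.1, 0.2]
width: 0.0
t 12.75 pos [461.6 -56.1 277.7] F [-0.03  0.06  0.22] w 0.0 
need [ 2.783  0.254 -4.639]
y axis yaw 86.14 x [-0.002 -0.002 -1.   ] y [ 0.067  0.998 -0.002] z [ 0.998 -0.067 -0.001]
```

View pics/s10.png

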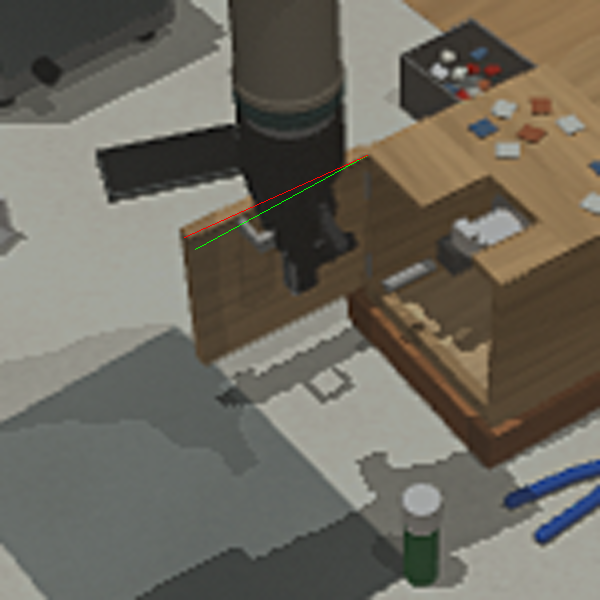

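View pics/t10.png

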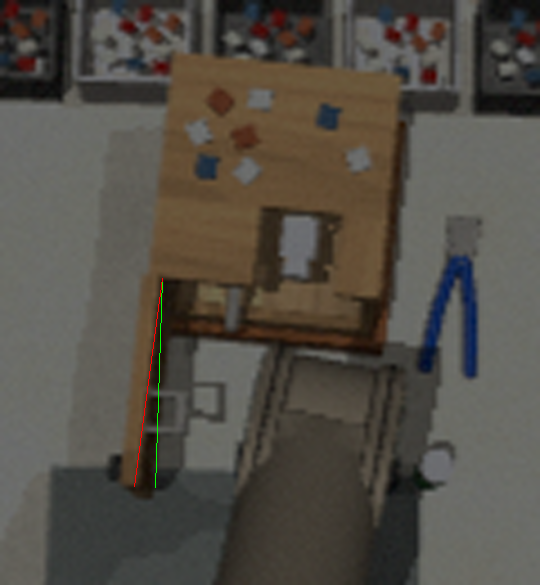

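```bash
python3 -m creep '[[[-0.2,0,0],0,1],[[-0.2,0,0],0,1],[[-0.2,0,0],0,1],[[-0.2,0,0],0,1],[[-0.2,0,0],0,1]]'; python3 -c "
from cell import order
print(order.finish_job())"
```

```text
clock: 13.35
eef_pos: [462.8, -51.0, 297.6]
tool_rot: [3.07, 1.569, 3.011]
force: [0.5, -0.1, 1.2]
width: 0.0
the job is handed in; nothing more can be done
None
```

The cupboard door is open about square and the job is handed in at 13.4 s of the 54 s allowed.

- **Latch:** I lowered the closed fingertips through the gap and touched the hook at about z = 190 mm. I pressed it by feel down to z = 184.9 mm. The highest upward force I read was 9.2 N, well under the 22 N limit. The side picture then showed the door ajar at about 0.43 rad.
- **Door:** I put the fingertip down behind the free edge of the door, beyond the steel loop, and swung it round. The readings I took during the push stayed around 1 N.
- **Last checks:** The overlay on both the side and top pictures puts the door at about 1.6 rad. It stayed there after I backed the finger off and lifted it clear. The glue stick and nippers look unmoved in those pictures; I did not re-image the other things on the table, and the arm never went near them. The force reading was near zero with the arm clear of everything.
- **Disagreement:** My fitted positions were off by up to about 1.4 pixels at some corners in the side picture. The door's angle is therefore only good to a few hundredths of a radian.

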